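# Set out the tea counter

## Robot

A 6-joint arm with a two-finger parallel gripper is mounted at the origin on a cart in front of the work surface, level with it; the furniture and walls round the work are solid. World frame = base frame: x ahead of the robot, y to its left, z up, the work surface at z = 0. Lengths are in m, angles in rad, forces in N, time in s.
With the tool pointing down it reaches from about 0.3 to 0.775 m from the base axis. Payload 14.6 kg.
Tool frame: the origin (TCP) lies on the centre line of the jaws, within the pads' length; the fingertips stand 19 mm ahead of it and the grasp point (between the pads) is the TCP; y points along the fingers, x is the direction in which the jaws open and shut, and the axes are right-handed (so a half turn about y gives the same grasp; the last joint's range is limited). The gripper opens to 94 mm and grips with 3 to 60 N. Pads are 16 mm wide; open, the fingers measure 119 mm over their backs; the gripper's body (75 mm by 177 mm) begins 78 mm behind the grasp point.
Start: joints at [-1.169, 0.3, 1.521, -0, 1.321, -0.067], TCP at [0.248, -0.491, 0.202] pointing down, gripper open.
Joint ranges: [-3.03, 3.03], [-0.79, 2.21], [0.23, 2.52], [-1.04, 4.18], [0, 3.07], [-2.55, 2.55]. Speed limits (rad/s): [2.22, 2.22, 2.57, 3.14, 3.14, 3.14].

## Interface

Orientations are given as [roll, pitch, yaw] about the fixed x, y, z axes, in that order (R = Rz(yaw) Ry(pitch) Rx(roll)).
In Python, from station import ctrl, optics gives the robot as it stands.
- The arm moves only by the tool jog_arm, never from a script. Its argument "targets" is a list of rows, each a list of 3 entries, a list of its own where there are three numbers: the finger opening in cm, from 0 to 9.4, then the shift along the tool's x, y, z in cm, then the turn about the tool's y in rad. A call has 1 to 10 rows; each row is the pose to reach, as a shift and turn from the pose commanded when the call began, along the tool's axes at that moment; what a row does not reach only later rows make up. A row lasts 1/10 s, in which the tool goes at most 50 mm and 8.59 degrees, less where a joint would pass 70% of its speed; a pose out of reach is approached as far as the arm can. A call with a gripper value outside its range is refused whole. The fingers move at their own pace and stop on an object; "grip_force" is the grip in N (left out, the last holds). Time passes only in rows, so rows that repeat a pose let the fingers close. It gives the time, the measured TCP pose, the force and the opening at its end, in the units of the state.
- ctrl.get_obs(): the state, without advancing time (a new reading comes with each control period).
- optics.camera(name): name is "side" or "top" or "wrist"; returns a dict with "img" (420x560x3 uint8, red, green, blue), "range_z" (420x560 float32, m along the optical axis (not along the pixel's ray), 0 where there is no reading), "camera_matrix" (3x3 intrinsics, pixels), "world_to_cam" (4x4, takes a point from world to camera coordinates); the wrist camera has in their place "mount" (4x4, takes a point from camera to tool coordinates, whose origin is the TCP and whose axes are the tool frame's). Camera axes: x right, y up, looking along -z (the intrinsics and any distortion apply to the point x, -y, -z); pixel columns grow to the right and rows downward; lengths in m; the calibration is good to about 2 mm. The wrist camera is an equidistant fisheye: a pixel r from the principal point sees the ray r / f radians off the axis. A picture is of the moment at which its call begins: read the wrist's pose just before it.
- ctrl.hand_in(): hands the job in, once; it reports no verdict.
The state is a dict: "time_s": time; "qpos": joint angles; "joint_vel": joint speeds; "tau": joint torques, N m; "ee_pos": TCP position; "eef_rot": TCP orientation; "force": force on the tool from outside, world axes, zero at the start; "moment": the same for the moment, N m; "grip_width": finger opening in m.
Only numpy, scipy, OpenCV 4.12 (cv2) and the standard library are available. Lean on these libraries where they do the work, as an engineer would, in place of code of your own. Each camera call takes 0.05 s, during which the arm holds its last target. There are 200 camera calls.

## Task

Set out the tea counter: put the sugar shaker, the honey jar, the flat tin and the single carton each into its own wooden tray, the one whose recess matches the shape and size of its foot, so that each sits flat in the middle of its recess. Keep the shaker and the jar upright all the way, and leave the drink can and the counter bell standing where they are.

Things in the scene. Friction and masses are not known exactly. Their poses are not given: they have to be found in the camera images.
- shaker: Slim sugar shaker, clear body with a grey filling and a domed grey top with small holes, standing upright: straight body 44 mm across up to 65 mm, the top 34 mm across, 90 mm tall in all, 0.07 to 0.14 kg. Origin: centre of its foot; z up. Grip round the body, 40 to 60 mm above the foot.
- jar: Glass honey jar with a red screw lid, standing upright: 58 x 62 mm across, 86 mm tall, 0.25 to 0.5 kg. Origin: centre of its foot; z up the jar. Grip round the body, 40 to 60 mm above the foot.
- tin: Low flat silver tin with a dark blue lid, rounded corners, lying flat: 63 mm (its x) x 105 mm (its y) x 24 mm high, 0.1 to 0.21 kg. Origin: centre of its underside; z up. Grip across the 63 mm width; keep the fingertips 8 mm or more above its underside so that they stay clear of the tray's rim when it is set down.
- carton: Light brown card carton standing alone on the free part of the counter: 68 mm (its x) x 135 mm (its y) x 62 mm high, 0.11 to 0.22 kg. Origin: centre of its underside; z up. Grip across the 68 mm width. (The two cartons stacked at the back left, beside the wooden chest, are fixed scenery.)
- shaker_tray: Fixed flat wooden tray, 86 x 86 mm outside, 12 mm high, with a small round recess 62 mm in diameter in its top, 6 mm deep, its floor 6 mm above the counter and lined with cork. Origin: centre of the underside, under the centre of the recess; z up. It fits the sugar shaker.
- jar_tray: Fixed flat wooden tray, 104 x 104 mm outside, 12 mm high, with a large round recess 80 mm in diameter in its top, 6 mm deep, its floor 6 mm above the counter and lined with cork. Origin: centre of the underside, under the centre of the recess; z up. It fits the honey jar.
- tin_tray: Fixed flat wooden tray, 142 (its x) x 100 (its y) mm outside, 12 mm high, with the smaller oblong recess, 122 (along its x) x 80 mm (along its y) in its top, 6 mm deep, its floor 6 mm above the counter and lined with cork. Origin: centre of the underside, under the centre of the recess; z up. It fits the flat tin, whose 105 mm length then lies along the tray's x, either way round.
- carton_tray: Fixed flat wooden tray, 173 (its x) x 106 (its y) mm outside, 12 mm high, with the larger oblong recess, 153 (along its x) x 86 mm (along its y) in its top, 6 mm deep, its floor 6 mm above the counter and lined with cork. Origin: centre of the underside, under the centre of the recess; z up. It fits the carton, whose 135 mm length then lies along the tray's x, either way round.
- can: Drink can, beige with a white band and metal ends, 68 mm across, 115 mm tall, standing loose among them; it stays where it is. Origin: centre of its foot.
- bell: Counter bell, pale dome on a black foot with a small knob on top, 76 mm across, 60 mm high, loose among them; it stays where it is. Origin: centre of its foot.
Mind the look-alikes: they are no part of the job. Leave any turquoise look-alike of the jar alone.

How it is judged:
By the outcome, as a careful person would: the job done as asked, in the order asked, and still so for the second after the job is handed in, with the robot touching nothing.
It also fails if it takes over 131 s, if anything falls off the work surface, if the arm or the gripper's body presses on something with over 40 N, if the wrist force passes 120 N, or if a joint passes its speed limit or range.

## Working session

There is one attempt and no reset: what is moved stays moved. The work goes in short steps, Python scripts to look and compute and a tool call to move; the robot and the scene stay as the last step left them, time stands still between calls to the robot, and variables do not carry over. Pictures are saved under pics/ and viewed, about 12 in all and at most 16, crops included, and the job is handed in when it is done.

Besides the shell and the picture viewer there is one more tool, called after "Request:" as name(argument=value, ...) on one line, values as JSON. jog_arm: Moves the arm, as the interface text tells. Its arguments: {"type":"object","properties":{"targets":{"type":"array","items":{"type":"array"}},"grip_force":{"type":"number"}},"required":["targets"]}

```bash
mkdir -p pics
python3 - <<'E'
from station import ctrl, optics
import cv2,numpy as np
o=ctrl.get_obs()
for k in o: print(k,np.round(o[k],3))
for n in ['top','side','wrist']:
    c=optics.camera(n); cv2.imwrite(f'pics/{n}0.png',cv2.cvtColor(c['img'],cv2.COLOR_RGB2BGR)); np.savez(f'{n}0.npz',**c)
    print(n,[(k,np.round(v,3).tolist()) for k,v in c.items() if k not in('img','range_z')])
E
```

```text
time_s 0.0
qpos [-1.169  0.3    1.522 -0.     1.321 -0.067]
joint_vel [-0.001 -0.001  0.001 -0.001 -0.     0.001]
tau [-3.0000e-03 -5.3182e+01 -3.5274e+01  7.1000e-02  2.4000e-02 -0.0000e+00]
ee_pos [ 0.248 -0.49   0.202]
eef_rot [-1.571e+00  1.000e-03 -1.102e+00]
force [0.052 0.754 0.229]
moment [ 0.016  0.01  -0.03 ]
grip_width 0.094
top [('camera_matrix', [[467.834, 0.0, 277.386], [0.0, 467.834, 211.13], [0.0, 0.0, 1.0]]), ('world_to_cam', [[0.017, -0.999, 0.028, -0.018], [0.992, 0.02, 0.124, -0.511], [-0.124, 0.025, 0.992, -1.065], [0.0, 0.0, 0.0, 1.0]])]
side [('camera_matrix', [[519.771, 0.0, 275.975], [0.0, 519.771, 216.575], [0.0, 0.0, 1.0]]), ('world_to_cam', [[-0.824, -0.566, 0.017, 0.44], [0.265, -0.36, 0.894, -0.186], [-0.501, 0.741, 0.447, -1.168], [0.0, 0.0, 0.0, 1.0]])]
wrist [('camera_matrix', [[325.192, 0.0, 274.291], [0.0, 325.192, 211.216], [0.0, 0.0, 1.0]]), ('mount', [[1.0, 0.001, 0.0, 0.0], [0.0, 0.272, -0.962, -0.182], [-0.001, 0.962, 0.272, 0.081], [0.0, 0.0, 0.0, 1.0]])]
```

View pics/top0.png

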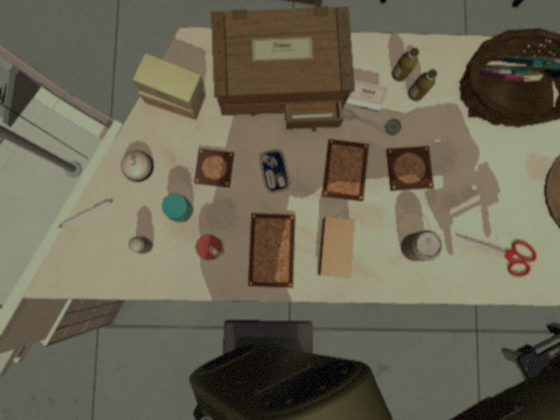

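View pics/side0.png

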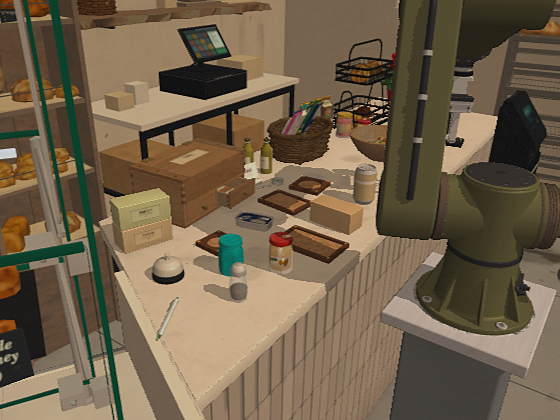

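The top view shows, in (column, row): bell (137,165), small round tray (214,167), turquoise look-alike (176,207), shaker (139,244), red-lidded jar (208,247) and tin (273,170). It also shows the carton tray (271,250), single carton (337,246), tin tray (346,170), jar tray (410,168) and can (424,246). The side view confirms the red-lidded glass jar at (281,253), beside the turquoise look-alike at (231,255), and the shaker at (238,281).

```bash
cat > h.py <<'E'
import numpy as np,cv2
from scipy.spatial.transform import Rotation as Ro
def cloud(c):
    K=c['camera_matrix'];z=c['range_z'];v,u=np.indices(z.shape)
    p=np.stack([(u-K[0,2])/K[0,0]*z,-(v-K[1,2])/K[1,1]*z,-z],-1)
    T=np.linalg.inv(c['world_to_cam']);P=p@T[:3,:3].T+T[:3,3];P[z==0]=np.nan
    return P
def ray(c,u,v,h):
    K=c['camera_matrix'];T=np.linalg.inv(c['world_to_cam'])
    d=T[:3,:3]@np.array([(u-K[0,2])/K[0,0],-(v-K[1,2])/K[1,1],-1]);o=T[:3,3]
    return o+d*(h-o[2])/d[2]
E
python3 - <<'E'
from h import *
import cv2
for n in ['top','side']:
    c=np.load(n+'0.npz');P=cloud(c);Z=P[...,2]
    print(n,'table z',np.nanmedian(Z[(abs(Z)<.02)]))
    R=(P[...,0]>.25)&(P[...,0]<.62)&(abs(P[...,1])<.48)
    m=(R&(Z>.006)&(Z<.3)).astype(np.uint8)
    k,l,s,_=cv2.connectedComponentsWithStats(m,connectivity=4)
    for i in range(1,k):
        if s[i,4]<60: continue
        q=P[l==i];h=np.nanpercentile(q[:,2],95);t=q[q[:,2]>h-.006]
        r=cv2.minAreaRect((t[:,:2]*1000).astype(np.float32))
        print(s[i],'h%.3f'%h,'ext',np.round(np.percentile(t[:,:2],[1,99],axis=0).ravel(),3),'rect',np.round(r[0],1),np.round(r[1],1),round(r[2],1))
E
```

```text
top table z 0.0007738337074226775
[121 160  33  22 537] h0.047 ext [0.593 0.307 0.62  0.353] rect [605.2 330.3] [49.8 28.9] 86.6
[194 166  38  22 597] h0.015 ext [0.572 0.105 0.619 0.19 ] rect [597.2 148.4] [86.3 48.8] 86.3
[260 167  30  27 655] h0.025 ext [ 0.558 -0.035  0.619  0.031] rect [590.8  -2.7] [67.5 63.6] 10.6
[322 169  45  33 920] h0.015 ext [ 0.545 -0.22   0.619 -0.117] rect [ 585.5 -168.5] [100.8  76.1] 84.4
[389 170  45  21 672] h0.016 ext [ 0.571 -0.384  0.62  -0.28 ] rect [ 598.4 -332.2] [ 49.1 104.7] 4.2
[162 194  32  28 675] h0.089 ext [0.487 0.196 0.538 0.249] rect [511.8 222.6] [53.7 53.5] 2.2
[ 81 202  28  15  76] h0.012 ext [0.495 0.394 0.528 0.454] rect [511.  424.3] [ 7.9 70.4] 26.8
[ 248  213   48   75 2500] h0.015 ext [ 0.335 -0.049  0.507  0.057] rect [421.2   3.6] [106.1 173. ] 88.8
[ 318  217   37   62 1927] h0.066 ext [ 0.363 -0.18   0.494 -0.11 ] rect [ 428.9 -145.4] [ 68.5 134.6] 85.2
[ 401  231   41   31 1035] h0.115 ext [ 0.406 -0.361  0.46  -0.307] rect [ 434.4 -334.5] [58.4 55.9] 25.1
[196 235  29  27 594] h0.090 ext [0.397 0.118 0.449 0.17 ] rect
[... 272 characters left out ...]
27  16 188] h0.014 ext [ 0.571 -0.384  0.619 -0.274] rect [ 594.4 -329.7] [ 48.6 115.7] 0.1
[ 275  194   88   40 1762] h0.064 ext [ 0.361 -0.178  0.496 -0.104] rect [ 428.3 -143.2] [ 74.7 137.4] 86.0
[243 213  30  17 350] h0.025 ext [ 0.556 -0.036  0.619  0.036] rect [ 5.882e+02 -5.000e-01] [64.3 75.2] 0.5
[ 268  225   81   48 2024] h0.087 ext [0.395 0.121 0.447 0.175] rect [421.2 148. ] [56.3 53.9] 66.3
[ 207  234   41   68 1528] h0.088 ext [0.412 0.201 0.538 0.32 ] rect [478.8 264.7] [ 54.1 163.9] 41.0
[156 253  28  30 576] h0.047 ext [0.591 0.309 0.62  0.356] rect [603.9 333.4] [31.5 54.3] 2.3
[162 297  16  31 120] h0.011 ext [0.482 0.39  0.533 0.478] rect [508.  434.7] [ 10.7 102.1] 29.3
```

Run:
```python
from h import *
c=np.load('top0.npz');P=cloud(c);Z=P[...,2]
for lo,hi in [(.007,.03),(.03,.4)]:
    m=((P[...,0]>.45)&(P[...,0]<.85)&(abs(P[...,1])<.48)&(Z>lo)&(Z<hi)).astype(np.uint8)
    k,l,s,_=cv2.connectedComponentsWithStats(m,connectivity=4)
    for i in range(1,k):
        if s[i,4]<80: continue
        q=P[l==i];h=np.nanpercentile(q[:,2],90);t=q[q[:,2]>min(h-.006,.25)] if hi>.05 else q
        r=cv2.minAreaRect((t[:,:2]*1000).astype(np.float32))
        print(s[i],'h%.3f'%h,'ext',np.round(np.percentile(t[:,:2],[1,99],axis=0).ravel(),3),'rect',np.round(r[0],1),np.round(r[1],1),round(r[2],1))
b=cv2.imread('pics/top0.png')
cr=np.hstack([cv2.resize(b[y0:y0+70,x0:x0+90],None,fx=4,fy=4,interpolation=2) for x0,y0 in [(125,195),(230,140)]])
cv2.imwrite('pics/crop1.png',cr)
```

```text
[459  80  13  30  97] h0.027 ext [ 0.776 -0.48   0.849 -0.455] rect [ 811.1 -464.1] [75.3 16.8] 13.0
[143  92  62  28 195] h0.028 ext [0.737 0.175 0.797 0.32 ] rect [759.8 243.8] [ 60.7 149. ] 8.7
[346  95  37  17 349] h0.027 ext [ 0.77  -0.259  0.799 -0.175] rect [ 786.2 -216.8] [86.4 21.7] 79.0
[288 103  50  17 752] h0.021 ext [ 0.742 -0.149  0.785 -0.033] rect [763.1 -90. ] [ 42.4 118.2] 3.6
[254 105  31   9 102] h0.028 ext [ 0.755 -0.021  0.774  0.05 ] rect [758.8  13.2] [17.7 76.4] 16.8
[221 109  31   6  97] h0.027 ext [0.75  0.06  0.76  0.132] rect [757.6  96.5] [13.2 73.7] 3.4
[385 119  17  16 154] h0.015 ext [ 0.711 -0.309  0.748 -0.271] rect [ 729.3 -289.5] [36.6 39.3] 45.6
[ 322  139   47   63 1084] h0.014 ext [ 0.546 -0.225  0.691 -0.118] rect [ 618.8 -172.6] [101.3 143.9] 83.8
[ 387  146   47   45 1218] h0.015 ext [ 0.573 -0.383  0.68  -0.276] rect [ 626.5 -329.9] [105.3 105.9] 5.4
[194 148  40  40 903] h0.015 ext [0.572 0.102 0.66  0.19 ] rect [616.9 146.5] [86.7 87.3] 84.7
[ 259  149   31   45 1068] h0.025 ext [ 0.558 -0.033  0.66   0.035] rect [6.088e+02 5.000e-01] [10
[... 410 characters left out ...]
] 69.2
[461  63  29  45 731] h0.116 ext [ 0.753 -0.479  0.849 -0.439] rect [ 799.  -454.8] [105.   29.6] 16.9
[478  68  30  12 138] h0.175 ext [ 0.779 -0.48   0.801 -0.473] rect [ 789.9 -478.8] [ 5.7 22.5] 72.0
[411  69  26  29 463] h0.124 ext [ 0.809 -0.358  0.829 -0.34 ] rect [ 818.4 -348.8] [18.8 18.9] 33.8
[121 151  29  28 603] h0.046 ext [0.593 0.306 0.639 0.353] rect [616.  329.5] [51.1 53.8] 76.9
[162 194  30  27 623] h0.088 ext [0.487 0.196 0.538 0.249] rect [511.8 222.8] [53.9 53.7] 3.0
[322 217  33  22 625] h0.065 ext [ 0.451 -0.183  0.497 -0.114] rect [ 473.9 -148.7] [46.2 69.3] 0.6
[405 231  34   9 179] h0.114 ext [ 0.451 -0.354  0.462 -0.313] rect [ 456.7 -334.1] [11.5 45. ] 1.0
```

View pics/crop1.png

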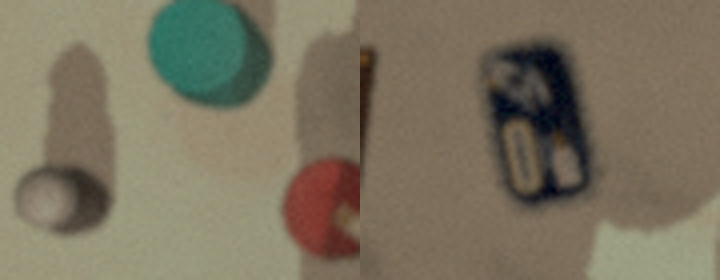

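The crop shows the grey holed shaker top at (50,200), the turquoise look-alike at (200,50) (left alone), the red-lidded jar at (330,205), and the dark blue tin in the right half. The jar is the red-lidded one, which also measures 90 mm high. I'll set out towards the shaker.

Add to h.py:
```python
def pose():
    from station import ctrl
    o=ctrl.get_obs();e=o['eef_rot'];return np.array(o['ee_pos']),Ro.from_euler('xyz',e),o
def go(x,y,z,yawdeg):
    p,R,o=pose();s=R.inv().apply(np.array([x,y,z])-p)*100
    yaw=o['eef_rot'][2];a=-(np.radians(yawdeg)-yaw);a=(a+np.pi)%(2*np.pi)-np.pi
    print('t',round(float(o['time_s']),2),'pos',np.round(p,4),'rpy',np.round(o['eef_rot'],3),'w',round(float(o['grip_width']),4),'F',np.round(o['force'],1),'SHIFT',np.round(s,2),'TURN',round(a,3),'dist',round(np.linalg.norm(s),1))
def wrist(name,zplane=None):
    from station import optics
    p,R,o=pose();c=optics.camera('wrist');cv2.imwrite(f'pics/{name}.png',cv2.cvtColor(c['img'],cv2.COLOR_RGB2BGR))
    K=c['camera_matrix'];z=c['range_z'];v,u=np.indices(z.shape)
    return c,wray(c,p,R,u,v,z)
def wray(c,p,R,u,v,z):
    K=c['camera_matrix'];a=(u-K[0,2])/K[0,0];b=(v-K[1,2])/K[1,1];r=np.hypot(a,b)+1e-9
    t=np.tan(np.minimum(r,1.5))/r
    q=np.stack([a*t*z,-b*t*z,-z*np.ones_like(a)],-1);M=c['mount']
    P=q@M[:3,:3].T+M[:3,3];P=P@R.as_matrix().T+p
    P[np.broadcast_to((z==0)|(r>1.3),P.shape[:-1])]=np.nan
    return P
def comps(P,lo,hi,box,top=None,minn=150):
    Z=P[...,2];m=((Z>lo)&(Z<hi)&(P[...,0]>box[0])&(P[...,0]<box[1])&(P[...,1]>box[2])&(P[...,1]<box[3])).astype(np.uint8)
    k,l,s,_=cv2.connectedComponentsWithStats(m,connectivity=4)
    for i in range(1,k):
        if s[i,4]<minn: continue
        q=P[l==i];h=np.nanpercentile(q[:,2],95);t=q[q[:,2]>h-top] if top else q
        r=cv2.minAreaRect((t[:,:2]*1000).astype(np.float32));cc=cv2.minEnclosingCircle((t[:,:2]*1000).astype(np.float32))
        print(s[i],'h%.4f'%h,'rect',np.round(r[0],1),np.round(r[1],1),round(r[2],1),'circ',np.round(cc[0],1),round(cc[1],1))
```

```text
(no output)
```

Request:
jog_arm(targets=[[9.4, [-62.7, 0, 51.6], 0.469], [9.4, [-62.7, 0, 51.6], 0.469], [9.4, [-62.7, 0, 51.6], 0.469], [9.4, [-62.7, 0, 51.6], 0.469], [9.4, [-62.7, 0, 51.6], 0.469], [9.4, [-62.7, 0, 51.6], 0.469], [9.4, [-62.7, 0, 51.6], 0.469], [9.4, [-62.7, 0, 51.6], 0.469], [9.4, [-62.7, 0, 51.6], 0.469], [9.4, [-62.7, 0, 51.6], 0.469]])

```text
time_s: 1.15
ee_pos: [0.3571, -0.0021, 0.2024]
eef_rot: [-1.57, -0.0, -1.571]
force: [1.4, -0.3, 0.8]
grip_width: 0.0941
```

```bash
python3 -c "
from h import *
go(.426,.303,.2,-90)"
```

```text
t 1.15 pos [ 0.3571 -0.0021  0.2024] rpy [-1.57  -0.    -1.571] w 0.0941 F [ 1.4 -0.3  0.8] SHIFT [-30.52   0.24   6.88] TURN -0.0 dist 31.3
```

Request:
jog_arm(targets=[[9.4, [-30.5, 0, 6.9], 0], [9.4, [-30.5, 0, 6.9], 0], [9.4, [-30.5, 0, 6.9], 0], [9.4, [-30.5, 0, 6.9], 0], [9.4, [-30.5, 0, 6.9], 0], [9.4, [-30.5, 0, 6.9], 0], [9.4, [-30.5, 0, 6.9], 0], [9.4, [-30.5, 0, 6.9], 0], [9.4, [-30.5, 0, 6.9], 0], [9.4, [-30.5, 0, 6.9], 0]])

```text
time_s: 2.15
ee_pos: [0.4263, 0.2995, 0.2024]
eef_rot: [-1.571, -0.0, -1.572]
force: [-0.1, 0.1, -0.1]
grip_width: 0.094
```

```bash
python3 -c "
from h import *
go(.426,.303,.2,-90)
c,P=wrist('w1')
comps(P,.008,.2,(.3,.75,-.1,.4),.02)
comps(P,.009,.02,(.3,.75,.08,.4))
"
```

```text
t 2.15 pos [0.4263 0.2995 0.2024] rpy [-1.571 -0.    -1.572] w 0.094 F [-0.1  0.1 -0.1] SHIFT [-0.35  0.24 -0.03] TURN -0.002 dist 0.4
[ 215    0   66   59 3156] h0.0457 rect [614.7 330.4] [67.2 61.1] 89.6 circ [618.5 330.1] 34.7
[ 366    0   70   77 2681] h0.0132 rect [618.7 146.5] [87.5 87.7] 84.4 circ [618.8 146.1] 60.5
[ 476   21   47   78 2739] h0.0237 rect [610.7   1. ] [104.9  65.7] 12.2 circ [610.9   1. ] 54.7
[ 314   86   71   59 3165] h0.0873 rect [514.2 223.7] [55.7 55.2] 0.2 circ [514.4 224.3] 28.3
[ 447  129   76  127 2281] h0.0131 rect [422.8   4.4] [109.  173.9] 88.9 circ [422.8   4.6] 101.3
[ 377  169   70   66 3197] h0.0870 rect [424.5 146.5] [55.4 55. ] 36.4 circ [424.6 146.3] 28.4
[ 252  173   39   48 1466] h0.0892 rect [428.  303.4] [33.2 34. ] 89.0 circ [428.1 303.7] 17.1
[ 366    0   70   77 2622] h0.0132 rect [618.7 146.5] [87.5 87.7] 84.4 circ [618.8 146.1] 60.5
[222  32  58  27 206] h0.0130 rect [592.9 324.5] [23.4 67.2] 14.3 circ [603. 327.] 33.6
```

View pics/w1.png

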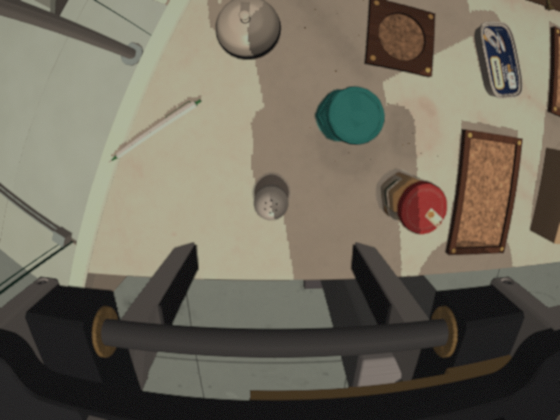

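The wrist view agrees within 2 mm: shaker at (271,200), jar at (421,207), small round tray at (400,37). Descending on the shaker.

Request:
jog_arm(targets=[[9.4, [-0.4, 5, 0.1], 0], [9.4, [-0.4, 10, 0.1], 0], [9.4, [-0.4, 13, 0.1], 0], [9.4, [-0.4, 15.2, 0.1], 0], [9.4, [-0.4, 15.2, 0.1], 0], [3, [-0.4, 15.2, 0.1], 0], [3, [-0.4, 15.2, 0.1], 0], [3, [-0.4, 15.2, 0.1], 0], [3, [-0.4, 15.2, 0.1], 0], [3, [-0.4, 15.2, 0.1], 0]], grip_force=15)

```text
time_s: 3.2
ee_pos: [0.4274, 0.3049, 0.0506]
eef_rot: [-1.57, 0.0, -1.571]
force: [-0.5, 0.3, -0.1]
grip_width: 0.0574
```

Request:
jog_arm(targets=[[3, [0, 0, 0], 0], [3, [0, 0, 0], 0], [3, [0, 0, 0], 0], [3, [0, -2, 0], 0], [3, [0, -4, 0], 0], [3, [0, -7, 0], 0], [3, [0, -10, 0], 0], [3, [0, -13, 0], 0], [3, [0, -13, 0], 0], [3, [0, -13, 0], 0]])

```text
time_s: 4.2
ee_pos: [0.4271, 0.3048, 0.1798]
eef_rot: [-1.571, 0.0, -1.571]
force: [-0.5, 0.1, -1.8]
grip_width: 0.0344
```

```bash
python3 -c "
from h import *
go(.618,.1463,.18,-90)"
```

```text
t 4.2 pos [0.4271 0.3048 0.1798] rpy [-1.571  0.    -1.571] w 0.0344 F [-0.5  0.1 -1.8] SHIFT [15.84 -0.02 19.09] TURN -0.0 dist 24.8
```

Width 34 mm equals the shaker's top, not its 44 mm body, so I'll check before going on.

```bash
python3 -c "
from h import *
from station import optics
go(.618,.1463,.18,-90)
c=optics.camera('side');i=cv2.cvtColor(c['img'],cv2.COLOR_RGB2BGR)
c,P=wrist('w2');w=cv2.imread('pics/w2.png')
cv2.imwrite('pics/chk2.png',np.hstack([cv2.resize(i[150:330,140:340],(400,360)),cv2.resize(w[130:330,150:400],(400,360))]))"
```

```text
t 4.2 pos [0.4271 0.3048 0.1798] rpy [-1.571  0.    -1.571] w 0.0344 F [-0.5  0.1 -1.8] SHIFT [15.84 -0.02 19.09] TURN -0.0 dist 24.8
```

View pics/chk2.png

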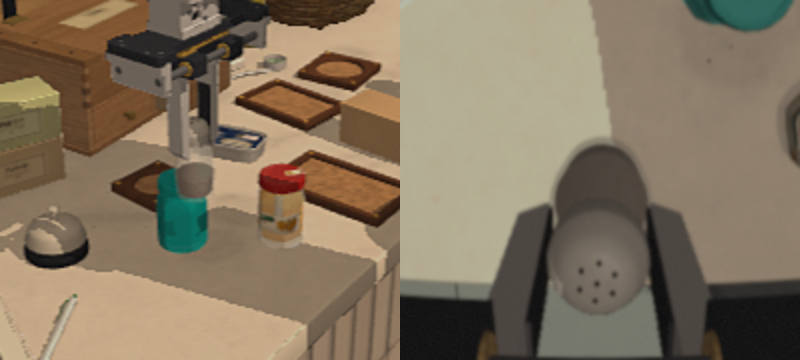

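Left, the side view shows the shaker held upright between the fingers. Right, the wrist view shows its top centred in the jaws. I'll measure how low it hangs.

```bash
python3 -c "
from h import *
from station import optics
c=optics.camera('side');P=cloud(c)
q=P[(abs(P[...,0]-.427)<.04)&(abs(P[...,1]-.305)<.04)&(P[...,2]>.02)]
for z in np.arange(.06,.24,.01):
  s=q[(q[:,2]>z)&(q[:,2]<z+.01)]
  if len(s): 
    print(round(z,2),len(s),np.round(np.r_[s.min(0)[:2],s.max(0)[:2]],3))
print(np.round(np.percentile(q[:,2],[0,1,2,5]),4))
c,W=wrist('w3');m=(abs(W[...,0]-.427)<.03)&(abs(W[...,1]-.305)<.012)&(W[...,2]>.1);print('wrist top z',np.nanpercentile(W[m][:,2],[50,90,99]))
go(.618,.1463,.18,-90)"
```

```text
0.13 58 [0.406 0.298 0.439 0.325]
0.14 75 [0.404 0.297 0.438 0.327]
0.15 78 [0.404 0.294 0.44  0.327]
0.16 95 [0.404 0.291 0.441 0.328]
0.17 92 [0.405 0.293 0.444 0.326]
0.18 75 [0.407 0.282 0.435 0.331]
0.19 102 [0.41  0.277 0.436 0.338]
0.2 118 [0.409 0.274 0.436 0.338]
0.21 159 [0.41  0.275 0.438 0.337]
0.22 95 [0.416 0.276 0.437 0.337]
0.23 97 [0.415 0.276 0.437 0.338]
[0.1306 0.1365 0.1418 0.1551]
wrist top z [0.29540325 0.31558711 0.31803635]
t 4.4 pos [0.4269 0.3046 0.1789] rpy [-1.573e+00 -1.000e-03 -1.571e+00] w 0.0343 F [-0.   0.6 -0.8] SHIFT [15.82 -0.13 19.12] TURN -0.0 dist 24.8
```

The foot hangs about 49 mm below the grasp point, as planned, and the shaker is upright. Carrying it to the tray.

Request:
jog_arm(targets=[[3, [2, 0, 2.4], 0], [3, [4.5, 0, 5.4], 0], [3, [7, 0, 8.4], 0], [3, [9.5, 0, 11.5], 0], [3, [12, 0, 14.5], 0], [3, [14, 0, 17], 0], [3, [15.2, 0, 18.3], 0], [3, [15.8, 0, 19.1], 0], [3, [15.8, 0, 19.1], 0], [3, [15.8, 0, 19.1], 0]])

```text
time_s: 5.4
ee_pos: [0.6177, 0.1474, 0.1798]
eef_rot: [-1.572, 0.0, -1.571]
force: [-0.6, 1.0, -1.0]
grip_width: 0.0346
```

```bash
python3 -c "
from h import *
go(.618,.1463,.057,-90)
c,P=wrist('w4')
comps(P,.009,.02,(.55,.72,.08,.22),None,60)
m=(abs(P[...,0]-.618)<.03)&(abs(P[...,1]-.146)<.03)&(P[...,2]>.08)&(P[...,2]<.23);print(m.sum(),np.nanpercentile(P[m][:,2],[5,50,95,99]))
from station import optics
c=optics.camera('side');P=cloud(c)
q=P[(abs(P[...,0]-.618)<.03)&(abs(P[...,1]-.146)<.03)&(P[...,2]>.02)]
print(np.round(np.percentile(q[:,2],[0,1,2,5]),4))
"
```

```text
t 5.4 pos [0.6177 0.1474 0.1798] rpy [-1.572  0.    -1.571] w 0.0346 F [-0.6  1.  -1. ] SHIFT [ 0.11 12.28  0.04] TURN 0.0 dist 12.3
[ 235  152   84   83 2852] h0.0132 rect [619.1 146.5] [86.7 87.1] 84.6 circ [618.6 146.6] 60.6
7181 [0.16216165 0.21059157 0.22453626 0.22921763]
[0.1308 0.1356 0.138  0.1457]
```

View pics/w4.png

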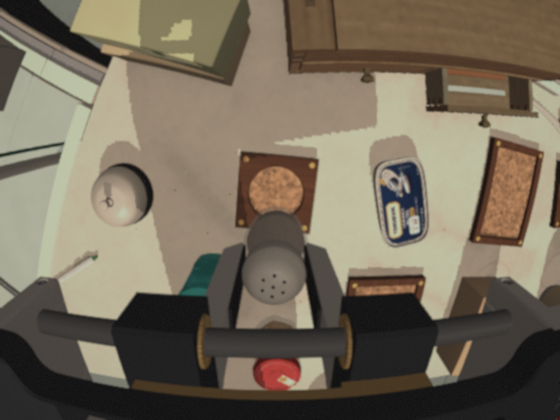

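The wrist view shows the shaker (275,270) upright in the jaws with its tray at (277,192). Lowering.

Request:
jog_arm(targets=[[3, [0.1, 3, 0.1], 0], [3, [0.1, 6, 0.1], 0], [3, [0.1, 9, 0.1], 0], [3, [0.1, 10.5, 0.1], 0], [3, [0.1, 11.3, 0.1], 0], [3, [0.1, 11.8, 0.1], 0], [3, [0.1, 12.1, 0.1], 0], [3, [0.1, 12.3, 0.1], 0], [3, [0.1, 12.3, 0.1], 0]])

```text
time_s: 6.4
ee_pos: [0.6195, 0.1458, 0.0577]
eef_rot: [-1.57, 0.0, -1.571]
force: [0.2, -1.3, -1.1]
grip_width: 0.0344
```

```bash
python3 -c "
from h import *
go(.618,.1463,.054,-90)
c,P=wrist('w5')
m=(abs(P[...,0]-.618)<.025)&(abs(P[...,1]-.146)<.015)&(P[...,2]>.06)&(P[...,2]<.12);print(m.sum(),np.nanpercentile(P[m][:,2],[5,50,95,99]))
"
```

```text
t 6.4 pos [0.6195 0.1458 0.0577] rpy [-1.57   0.    -1.571] w 0.0344 F [ 0.2 -1.3 -1.1] SHIFT [-0.05  0.37 -0.15] TURN -0.0 dist 0.4
3673 [0.06444268 0.09257908 0.09709763 0.09784245]
```

Request:
jog_arm(targets=[[3, [0, 0.1, -0.1], 0], [3, [0, 0.2, -0.1], 0], [3, [0, 0.25, -0.1], 0], [3, [0, 0.25, -0.1], 0]])

```text
time_s: 6.85
ee_pos: [0.6189, 0.1457, 0.056]
eef_rot: [-1.569, 0.0, -1.571]
force: [-1.9, -1.6, 8.0]
grip_width: 0.0345
```

Request:
jog_arm(targets=[[4, [0, 0, 0], 0], [5, [0, 0, 0], 0], [6, [0, 0, 0], 0], [7, [0, 0, 0], 0], [7.5, [0, 0, 0], 0], [7.5, [0, 0, 0], 0], [7.5, [0, 0, 0], 0], [7.5, [0, -2, 0], 0], [7.5, [0, -4, 0], 0], [7.5, [0, -6, 0], 0]])

```text
time_s: 7.85
ee_pos: [0.6182, 0.1458, 0.1153]
eef_rot: [-1.571, -0.0, -1.571]
force: [0.2, -0.6, 0.5]
grip_width: 0.0749
```

```bash
python3 -c "
from h import *
go(.424,.1465,.2,-90)"
```

```text
t 7.85 pos [0.6182 0.1458 0.1153] rpy [-1.571 -0.    -1.571] w 0.0749 F [ 0.2 -0.6  0.5] SHIFT [ -0.07  -8.46 -19.42] TURN -0.0 dist 21.2
```

Request:
jog_arm(targets=[[9.4, [0, -4, 0], 0], [9.4, [0, -8, 0], 0], [9.4, [0, -8.5, -4], 0], [9.4, [0, -8.5, -8], 0], [9.4, [0, -8.5, -12], 0], [9.4, [0, -8.5, -15], 0], [9.4, [0, -8.5, -17.5], 0], [9.4, [0, -8.5, -19.4], 0], [9.4, [0, -8.5, -19.4], 0], [9.4, [0, -8.5, -19.4], 0]])

```text
time_s: 8.85
ee_pos: [0.4248, 0.1459, 0.2001]
eef_rot: [-1.57, 0.0, -1.571]
force: [-0.1, -0.1, 0.4]
grip_width: 0.094
```

```bash
python3 -c "
from h import *
go(.424,.1465,.05,-90)
c,P=wrist('w6')
comps(P,.05,.2,(.35,.7,.1,.2),.008)
comps(P,.03,.1,(.58,.7,.1,.2),.04,100)
w=cv2.imread('pics/w6.png');cv2.imwrite('pics/w6c.png',np.hstack([w[:,:],]))"
```

```text
t 8.85 pos [0.4248 0.1459 0.2001] rpy [-1.57   0.    -1.571] w 0.094 F [-0.1 -0.1  0.4] SHIFT [-0.06 15.01 -0.09] TURN -0.0 dist 15.0
[ 257    0   39   33 1086] h0.0949 rect [612.  145.1] [31.  18.5] 88.7 circ [618.1 145. ] 15.8
[215  96  14  34 291] h0.0870 rect [514.2 197.6] [ 4.6 29.9] 89.7 circ [514.3 199.9] 15.0
[ 247  171   59   65 2904] h0.0874 rect [424.6 145.2] [55.4 54.9] 66.1 circ [424.3 145.2] 28.1
[ 255    0   42   39 1372] h0.0947 rect [611.5 145. ] [23.2 37.2] 1.1 circ [618.7 145.2] 19.1
```

View pics/w6.png

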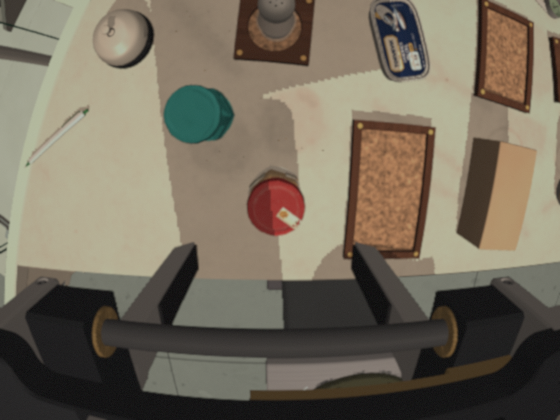

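The wrist view shows the shaker upright in the small round recess (275,20) and the red-lidded jar at (276,207) between the jaws. Descending on the jar.

Request:
jog_arm(targets=[[9.4, [0, 4, 0], 0], [9.4, [0, 8, 0], 0], [9.4, [0, 11.5, 0], 0], [9.4, [0, 14, 0], 0], [9.4, [0, 15, 0], 0], [9.4, [0, 15, 0], 0], [5, [0, 15, 0], 0], [5, [0, 15, 0], 0], [5, [0, 15, 0], 0], [5, [0, 15, 0], 0]], grip_force=30)

```text
time_s: 9.9
ee_pos: [0.4246, 0.1459, 0.0503]
eef_rot: [-1.57, 0.0, -1.571]
force: [0.0, -0.3, 0.2]
grip_width: 0.0653
```

Request:
jog_arm(targets=[[4.5, [0, 0, 0], 0], [4.5, [0, 0, 0], 0], [4.5, [0, 0, 0], 0], [4.5, [0, -1, 0], 0], [4.5, [0, -3, 0], 0], [4.5, [0, -5, 0], 0], [4.5, [0, -7.5, 0], 0], [4.5, [0, -9.5, 0], 0], [4.5, [0, -10, 0], 0], [4.5, [0, -10, 0], 0]])

```text
time_s: 10.9
ee_pos: [0.4243, 0.1459, 0.1499]
eef_rot: [-1.57, 0.0, -1.571]
force: [-0.7, 0.3, -4.1]
grip_width: 0.0562
```

```bash
python3 -c "
from h import *
go(.6275,-.330,.15,-90)
c,P=wrist('w7')
m=(abs(P[...,0]-.424)<.025)&(abs(P[...,1]-.146)<.015)&(P[...,2]>.1)&(P[...,2]<.22);print(m.sum(),np.nanpercentile(P[m][:,2],[5,50,95,99]))"
```

```text
t 10.9 pos [0.4243 0.1459 0.1499] rpy [-1.57   0.    -1.571] w 0.0562 F [-0.7  0.3 -4.1] SHIFT [ 4.759e+01 -1.000e-02  2.033e+01] TURN -0.0 dist 51.7
5466 [0.15675874 0.18576624 0.18697127 0.1874886 ]
```

Request:
jog_arm(targets=[[4.5, [2.5, 0, 1], 0], [4.5, [6.5, 0, 2.8], 0], [4.5, [11, 0, 4.7], 0], [4.5, [15.5, 0, 6.6], 0], [4.5, [20, 0, 8.5], 0], [4.5, [24.5, 0, 10.5], 0], [4.5, [29, 0, 12.4], 0], [4.5, [33.5, 0, 14.3], 0], [4.5, [38, 0, 16.2], 0], [4.5, [42, 0, 18], 0]])

```text
time_s: 11.95
ee_pos: [0.604, -0.2763, 0.1475]
eef_rot: [-1.573, 0.001, -1.572]
force: [0.2, 0.4, -3.3]
grip_width: 0.0557
```

Request:
jog_arm(targets=[[4.5, [2.8, 0, 1.2], 0], [4.5, [4.4, 0, 1.9], 0], [4.5, [5.4, 0, 2.3], 0], [4.5, [5.6, 0, 2.3], 0], [4.5, [5.6, 0, 2.3], 0]])

```text
time_s: 12.45
ee_pos: [0.6267, -0.3299, 0.148]
eef_rot: [-1.573, 0.001, -1.571]
force: [-0.3, -0.5, -3.3]
grip_width: 0.0561
```

```bash
python3 -c "
from h import *
c,P=wrist('w8')
comps(P,.009,.02,(.55,.72,-.42,-.25),None,60)
comps(P,.009,.02,(.53,.72,-.25,-.1),None,60)
comps(P,.16,.2,(.55,.72,-.42,-.25),.006,60)
go(.6275,-.330,.056,-90)"
```

```text
[ 218  145  110   99 3736] h0.0131 rect [ 629.1 -329.2] [103.1 104.5] 4.8 circ [ 629.5 -329.4] 72.5
[  91  140   85  133 3366] h0.0131 rect [ 621.  -172.1] [102.3 143.1] 83.5 circ [ 620.9 -172.5] 86.5
[  188   219   173   109 11158] h0.1925 rect [ 627.4 -329.3] [80.5 21.7] 89.9 circ [ 636.9 -329.4] 40.3
t 12.5 pos [ 0.6268 -0.3296  0.1486] rpy [-1.572e+00  1.000e-03 -1.571e+00] w 0.056 F [-0.8  0.4 -3.6] SHIFT [0.05 9.26 0.08] TURN -0.0 dist 9.3
```

View pics/w8.png

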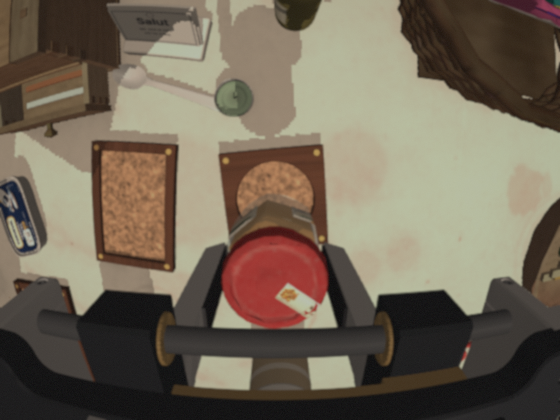

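The view shows the jar (275,280) upright above the large round recess (275,190). Lowering.

Request:
jog_arm(targets=[[4.5, [0, 2.5, 0.15], 0], [4.5, [0, 5, 0.15], 0], [4.5, [0, 7, 0.15], 0], [4.5, [0, 8, 0.15], 0], [4.5, [0, 8.6, 0.15], 0], [4.5, [0, 9, 0.15], 0], [4.5, [0, 9.2, 0.15], 0], [4.5, [0, 9.2, 0.15], 0]])

```text
time_s: 13.3
ee_pos: [0.6288, -0.3303, 0.0582]
eef_rot: [-1.57, -0.0, -1.571]
force: [0.7, -0.1, -2.9]
grip_width: 0.0557
```

```bash
python3 -c "
from h import *
go(.6285,-.3295,.055,-90)
c,P=wrist('w9')
m=(abs(P[...,0]-.628)<.025)&(abs(P[...,1]+.33)<.015)&(P[...,2]>.06)&(P[...,2]<.12);print(m.sum(),np.nanpercentile(P[m][:,2],[5,50,95,99]))"
```

```text
t 13.3 pos [ 0.6288 -0.3303  0.0582] rpy [-1.57  -0.    -1.571] w 0.0557 F [ 0.7 -0.1 -2.9] SHIFT [-0.08  0.32 -0.03] TURN -0.0 dist 0.3
5122 [0.09248676 0.09396651 0.0952314  0.09573091]
```

Request:
jog_arm(targets=[[4.5, [0, 0.1, 0], 0], [4.5, [0, 0.2, 0], 0], [4.5, [0, 0.25, 0], 0], [4.5, [0, 0.25, 0], 0]])

```text
time_s: 13.75
ee_pos: [0.6289, -0.3304, 0.0562]
eef_rot: [-1.57, -0.001, -1.571]
force: [-3.4, 1.1, 5.8]
grip_width: 0.0563
```

Request:
jog_arm(targets=[[6, [0, 0, 0], 0], [7, [0, 0, 0], 0], [8, [0, 0, 0], 0], [9, [0, 0, 0], 0], [9, [0, 0, 0], 0], [9, [0, 0, 0], 0], [9, [0, 0, 0], 0], [9, [0, -3, 0], 0], [9, [0, -6, 0], 0], [9, [0, -10, 0], 0]])

```text
time_s: 14.75
ee_pos: [0.6281, -0.3299, 0.1549]
eef_rot: [-1.573, 0.001, -1.571]
force: [1.2, -0.2, 0.0]
grip_width: 0.09
```

```bash
python3 -c "
from h import *
go(.610,.0,.18,-77.5)
c,P=wrist('w10')
comps(P,.05,.12,(.55,.72,-.42,-.25),.006,60)"
```

```text
t 14.75 pos [ 0.6281 -0.3299  0.1549] rpy [-1.573e+00  1.000e-03 -1.571e+00] w 0.09 F [ 1.2 -0.2  0. ] SHIFT [-32.99  -2.46  -1.82] TURN -0.218 dist 33.1
[ 241  178   70   78 4178] h0.0933 rect [ 628.7 -330.2] [55.6 54. ] 79.2 circ [ 628.  -330.4] 28.2
```

Jar seated: its lid is 6 mm higher than on the counter and it is centred to about 1 mm. On to the tin.

Request:
jog_arm(targets=[[9.4, [-2, -2.5, 0], -0.05], [9.4, [-6.5, -2.5, -0.5], -0.1], [9.4, [-11, -2.5, -0.8], -0.15], [9.4, [-15.5, -2.5, -1.2], -0.2], [9.4, [-20, -2.5, -1.5], -0.22], [9.4, [-24.5, -2.5, -1.8], -0.22], [9.4, [-28, -2.5, -1.8], -0.22], [9.4, [-31, -2.5, -1.8], -0.22], [9.4, [-33, -2.5, -1.8], -0.22], [9.4, [-33, -2.5, -1.8], -0.22]])

```text
time_s: 15.8
ee_pos: [0.6107, 0.002, 0.1803]
eef_rot: [-1.57, 0.0, -1.348]
force: [-0.2, 1.2, -1.2]
grip_width: 0.0937
```

```bash
python3 -c "
from h import *
c,P=wrist('w11')
comps(P,.008,.04,(.53,.72,-.08,.08),.004,100)
comps(P,.008,.04,(.53,.72,-.08,.08),None,100)
go(.610,.001,.029,-77.5)"
```

```text
[ 247  149   59   95 5209] h0.0236 rect [6.108e+02 6.000e-01] [104.6  63. ] 12.7 circ [610.6   1.4] 54.8
[ 247  149   59   95 5209] h0.0236 rect [6.108e+02 6.000e-01] [104.6  63. ] 12.7 circ [610.6   1.4] 54.8
t 15.85 pos [6.107e-01 5.000e-04 1.802e-01] rpy [-1.571 -0.    -1.349] w 0.0939 F [ 0.  -0.2 -0.2] SHIFT [-0.06 15.12 -0.07] TURN 0.003 dist 15.1
```

View pics/w11.png

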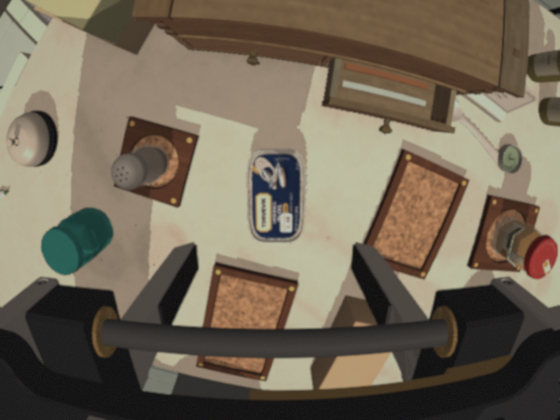

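The view shows the tin at (275,195), aligned between the jaws. The jar (540,257) and shaker (130,170) stand in their trays. Descending.

Request:
jog_arm(targets=[[9.4, [0, 4, 0], 0], [9.4, [0, 8, 0], 0], [9.4, [0, 11.5, 0], 0], [9.4, [0, 14, 0], 0], [9.4, [0, 15.1, 0], 0], [9.4, [0, 15.1, 0], 0], [6, [0, 15.1, 0], 0], [5, [0, 15.1, 0], 0], [5, [0, 15.1, 0], 0], [5, [0, 15.1, 0], 0]], grip_force=25)

```text
time_s: 16.85
ee_pos: [0.611, -0.0002, 0.0299]
eef_rot: [-1.57, -0.0, -1.351]
force: [-0.2, 0.0, -0.1]
grip_width: 0.0655
```

Request:
jog_arm(targets=[[5, [0, 0, 0], 0], [5, [0, 0, 0], 0], [5, [0, -1, 0], 0], [5, [0, -3, 0], 0], [5, [0, -5, 0], 0], [5, [0, -7, 0], 0], [5, [0, -8, 0], 0], [5, [0, -8, 0], 0]])

```text
time_s: 17.65
ee_pos: [0.6114, -0.0002, 0.1109]
eef_rot: [-1.568, -0.001, -1.351]
force: [-0.1, -0.3, -0.1]
grip_width: 0.05
```

```bash
python3 -c "
from h import *
c,P=wrist('w12')
comps(P,.09,.13,(.53,.72,-.028,.028),None,100)
go(.6200,-.172,.11,-96.4)"
```

```text
[315 242  16  38 227] h0.1292 rect [619.9 -24. ] [ 5.7 18.8] 83.1 circ [619.5 -26.7] 9.4
[227 244   7  36 120] h0.1289 rect [607.3  25. ] [16.7  1.4] 16.9 circ [607.2  25.2] 8.4
t 17.7 pos [ 6.108e-01 -2.000e-04  1.094e-01] rpy [-1.57  -0.    -1.351] w 0.0498 F [ 0.6 -0.  -1.6] SHIFT [16.97 -0.05 -2.85] TURN 0.332 dist 17.2
```

The grip missed: the fingers went to the commanded 5.0 cm. I'll check where the tin lies.

```bash
python3 -c "
from h import *
from station import optics
c,P=wrist('w13')
comps(P,.008,.06,(.53,.72,-.08,.08),None,100)
c=optics.camera('side');i=cv2.cvtColor(c['img'],cv2.COLOR_RGB2BGR);w=cv2.imread('pics/w13.png')
cv2.imwrite('pics/chk13.png',np.hstack([cv2.resize(i[130:260,180:330],(415,360)),cv2.resize(w[120:320,160:390],(385,360))]))"
```

```text
[330  95  49  16 287] h0.0577 rect [718.6 -43.3] [ 2.8 39.4] 0.0 circ [719.6 -43.3] 19.7
[ 237  155   74  116 7921] h0.0237 rect [611.2   0.8] [105.   63.2] 12.7 circ [611.3   0.9] 54.9
```

View pics/chk13.png

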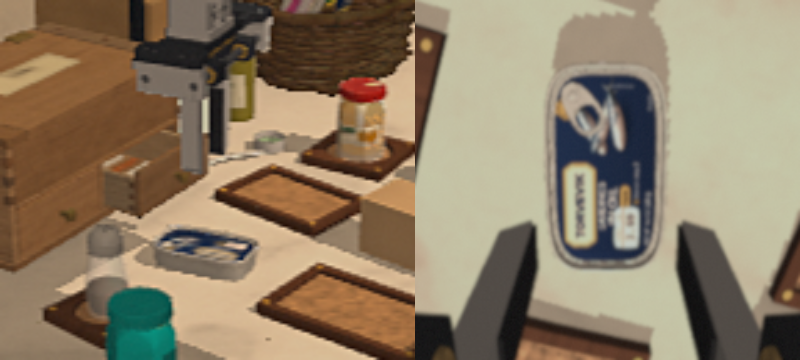

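The tin (605,165 in the right crop) lies undisturbed at the same pose. I'll retry with a longer, harder close and check the width before lifting.

Request:
jog_arm(targets=[[9.4, [0, 0, 0], 0], [9.4, [0, 0, 0], 0], [9.4, [0, 0, 0], 0], [9.4, [-0.1, 0, 0], 0], [9.4, [-0.1, 0, 0], 0], [9.4, [-0.1, 3, 0], 0], [9.4, [-0.1, 6, 0], 0], [9.4, [-0.1, 8.3, 0], 0], [9.4, [-0.1, 8.3, 0], 0], [9.4, [-0.1, 8.3, 0], 0]], grip_force=35)

```text
time_s: 18.8
ee_pos: [0.6107, 0.0008, 0.0268]
eef_rot: [-1.571, 0.0, -1.351]
force: [0.5, -0.6, 0.1]
grip_width: 0.0938
```

Request:
jog_arm(targets=[[2, [0, 0, 0], 0], [2, [0, 0, 0], 0], [2, [0, 0, 0], 0], [2, [0, 0, 0], 0], [2, [0, 0, 0], 0], [2, [0, 0, 0], 0], [2, [0, 0, 0], 0], [2, [0, 0, 0], 0], [2, [0, 0, 0], 0]])

```text
time_s: 19.7
ee_pos: [0.6105, 0.0008, 0.0261]
eef_rot: [-1.571, 0.0, -1.351]
force: [0.4, 0.3, -0.8]
grip_width: 0.0253
```

```bash
python3 -c "
from h import *
from station import optics
go(.61,.001,.027,-77.4)
c,P=wrist('w14')
comps(P,.008,.06,(.53,.72,-.08,.08),None,100)
c=optics.camera('side');i=cv2.cvtColor(c['img'],cv2.COLOR_RGB2BGR);w=cv2.imread('pics/w14.png')
cv2.imwrite('pics/chk14.png',np.hstack([cv2.resize(i[170:260,200:310],(415,360)),cv2.resize(w[120:320,160:390],(385,360))]))"
```

```text
t 19.7 pos [0.6105 0.0008 0.0261] rpy [-1.571  0.    -1.351] w 0.0253 F [ 0.4  0.3 -0.8] SHIFT [-0.03 -0.09 -0.04] TURN -0.0 dist 0.1
[354  82  87  27 915] h0.0582 rect [718.5 -44.3] [ 2.9 41.3] 0.0 circ [719.6 -44.3] 20.7
[  223   169   104   155 12332] h0.0460 rect [610.9   1.2] [105.4  63.2] 12.9 circ [611.2   1.1] 54.6
```

View pics/chk14.png

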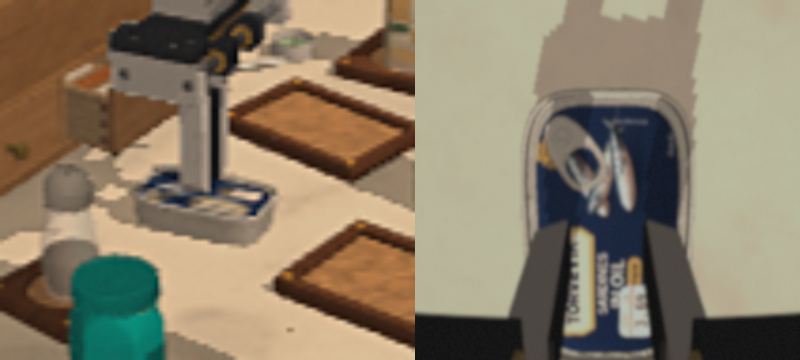

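The crops show the fingertips above the lid at the tin's top, not beside it. So the tips are higher than the reported TCP minus 19 mm, which also explains the shaker being held by its 34 mm top. I'll lift clear and measure the tips.

Request:
jog_arm(targets=[[9.4, [0, -2, 0], 0], [9.4, [0, -5, 0], 0], [9.4, [0, -9, 0], 0], [9.4, [0, -9, 0], 0], [9.4, [0, -9, 0], 0], [9.4, [0, -9, 0], 0], [9.4, [0, -9, 0], 0], [9.4, [0, -9, 0], 0]])

```text
time_s: 20.6
ee_pos: [0.6101, 0.0008, 0.1152]
eef_rot: [-1.572, 0.0, -1.351]
force: [0.1, -0.7, 0.1]
grip_width: 0.0814
```

```bash
python3 -c "
from h import *
from station import optics
go(.61,.001,.027,-77.4)
for n in ['side','top']:
  c=optics.camera(n);P=cloud(c)
  q=P[(abs(P[...,0]-.61)<.05)&(abs(P[...,1]-.001)<.085)&(P[...,2]>.04)]
  for a,b in [(-.09,0),(0,.09)]:
    s=q[(q[:,1]>a)&(q[:,1]<b)]; s=s[np.argsort(s[:,2])][:25]
    if len(s): print(n,np.round(s[[0,3,8,15,24]],3).tolist())
c,P=wrist('w15')
q=P[(abs(P[...,0]-.61)<.03)&(abs(P[...,1]-.001)<.085)&(P[...,2]>.04)]
s=q[np.argsort(q[:,2])];print(np.round(s[[0,5,20,60,200]],3).tolist())
"
```

```text
t 20.6 pos [0.6101 0.0008 0.1152] rpy [-1.572  0.    -1.351] w 0.0814 F [ 0.1 -0.7  0.1] SHIFT [-0.02  8.82  0.  ] TURN -0.0 dist 8.8
side [[0.619, -0.041, 0.119], [0.615, -0.041, 0.12], [0.615, -0.041, 0.122], [0.613, -0.042, 0.126], [0.625, -0.036, 0.131]]
side [[0.603, 0.044, 0.12], [0.594, 0.047, 0.123], [0.596, 0.049, 0.126], [0.596, 0.053, 0.13], [0.604, 0.051, 0.133]]
top [[0.625, -0.039, 0.171], [0.622, -0.04, 0.19], [0.593, -0.078, 0.221], [0.594, -0.077, 0.232], [0.594, -0.083, 0.241]]
top [[0.579, 0.083, 0.255], [0.585, 0.081, 0.255], [0.612, 0.046, 0.256], [0.571, 0.082, 0.256], [0.561, 0.078, 0.257]]
[[0.629, -0.041, 0.118], [0.631, -0.042, 0.119], [0.61, 0.05, 0.119], [0.618, -0.043, 0.121], [0.628, -0.041, 0.125]]
```

Both cameras put the fingertips about 3 mm above the reported TCP height, so the real tips are about 21 mm higher than stated. I'll aim the TCP at z ≈ 0.010, which puts the tips at about 12 mm.

Request:
jog_arm(targets=[[9.4, [0, 3, 0], 0], [9.4, [0, 6, 0], 0], [9.4, [0, 8.5, 0], 0], [9.4, [0, 9.8, 0], 0], [9.4, [0, 10.5, 0], 0], [9.4, [0, 10.5, 0], 0]], grip_force=25)

```text
time_s: 21.35
ee_pos: [0.6105, 0.0007, 0.011]
eef_rot: [-1.571, 0.0, -1.351]
force: [0.7, 0.1, 0.1]
grip_width: 0.0939
```

Request:
jog_arm(targets=[[5.5, [0, 0, 0], 0], [5.5, [0, 0, 0], 0], [5.5, [0, 0, 0], 0], [5.5, [0, 0, 0], 0], [5.5, [0, 0, 0], 0], [5.5, [0, 0, 0], 0], [5.5, [0, 0, 0], 0]])

```text
time_s: 22.05
ee_pos: [0.6107, 0.0007, 0.0115]
eef_rot: [-1.57, -0.0, -1.351]
force: [-1.3, 0.1, 4.0]
grip_width: 0.0595
```

Request:
jog_arm(targets=[[5.5, [0, 0, 0], 0], [5.5, [0, -0.5, 0], 0], [5.5, [0, -1.5, 0], 0], [5.5, [0, -3, 0], 0], [5.5, [0, -5, 0], 0], [5.5, [0, -6, 0], 0], [5.5, [0, -6, 0], 0]])

```text
time_s: 22.75
ee_pos: [0.6114, 0.0007, 0.0733]
eef_rot: [-1.568, -0.001, -1.351]
force: [-0.2, 0.2, -2.0]
grip_width: 0.0592
```

```bash
python3 -c "
from h import *
c,P=wrist('w16')
comps(P,.02,.11,(.53,.70,-.08,.08),None,100)
m=(abs(P[...,0]-.611)<.06)&(abs(P[...,1]-.001)<.05)&(P[...,2]>.06)&(P[...,2]<.12)
q=P[m];print(np.round(np.percentile(q[:,2],[10,50,90]),3))
s=q[q[:,2]<.11];A=np.c_[s[:,:2]-[.611,0],np.ones(len(s))];print('plane',np.round(np.linalg.lstsq(A,s[:,2],rcond=None)[0],3))
go(.6203,-.172,.075,-96.4)"
```

```text
[  192   174   164   154 17106] h0.0942 rect [614.2   1.9] [100.3  83.7] 12.8 circ [613.    1.5] 53.6
[0.082 0.083 0.09 ]
plane [0.006 0.003 0.084]
t 22.8 pos [0.6107 0.0008 0.0719] rpy [-1.57  -0.    -1.351] w 0.0592 F [ 0.4  0.5 -2. ] SHIFT [17.07 -0.31 -2.83] TURN 0.332 dist 17.3
```

Held level. Carrying to the tin tray.

Request:
jog_arm(targets=[[5.5, [2.5, 0, -0.4], 0.05], [5.5, [6, 0, -1], 0.12], [5.5, [10, 0, -1.7], 0.2], [5.5, [13.5, 0, -2.2], 0.27], [5.5, [16, 0, -2.7], 0.31], [5.5, [17, 0, -2.8], 0.332], [5.5, [17, 0, -2.8], 0.332], [5.5, [17, 0, -2.8], 0.332]])

```text
time_s: 23.6
ee_pos: [0.6201, -0.1702, 0.0706]
eef_rot: [-1.572, 0.0, -1.682]
force: [0.3, -0.1, -0.9]
grip_width: 0.0592
```

```bash
python3 -c "
from h import *
c,P=wrist('w17')
comps(P,.009,.018,(.53,.72,-.25,-.09),None,60)
comps(P,.075,.095,(.53,.72,-.20,-.14),.01,60)
go(.6205,-.172,.02,-96.4)"
```

```text
[ 211  133  134  112 3841] h0.0130 rect [ 648.  -175.1] [100.8  87.6] 83.6 circ [ 648.2 -175.1] 65.9
[326 285   8  17  72] h0.0132 rect [ 553.3 -207.5] [17.6  5.7] 14.8 circ [ 554.  -210.2] 8.8
[  218   174   112   154 15238] h0.0824 rect [ 622.5 -169.9] [ 60.1 103.2] 89.5 circ [ 621.8 -170.4] 53.9
t 23.65 pos [ 0.6202 -0.1699  0.0708] rpy [-1.571  0.    -1.681] w 0.0597 F [ 0.2  0.4 -1.2] SHIFT [0.21 5.08 0.06] TURN 0.002 dist 5.1
```

View pics/w17.png

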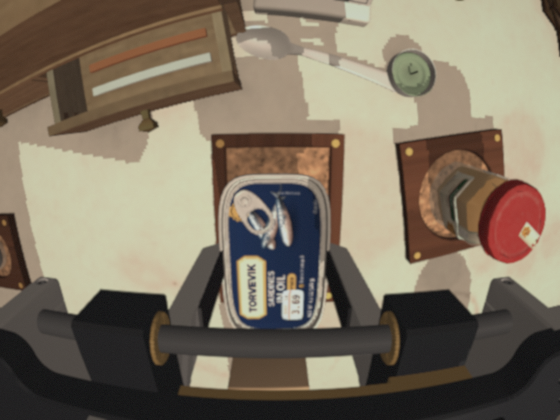

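The view shows the tin (275,250) level and aligned with the oblong recess behind it at (277,160). Lowering.

Request:
jog_arm(targets=[[5.5, [0.2, 1.5, 0.05], 0], [5.5, [0.2, 3, 0.05], 0], [5.5, [0.2, 4, 0.05], 0], [5.5, [0.2, 4.6, 0.05], 0], [5.5, [0.2, 4.9, 0.05], 0], [5.5, [0.2, 5.1, 0.05], 0], [5.5, [0.2, 5.2, 0.05], 0], [5.5, [0.2, 5.2, 0.05], 0]])

```text
time_s: 24.45
ee_pos: [0.6206, -0.1734, 0.0194]
eef_rot: [-1.57, -0.0, -1.683]
force: [0.0, 0.1, -1.9]
grip_width: 0.0594
```

```bash
python3 -c "
from h import *
c,P=wrist('w18')
m=(abs(P[...,0]-.62)<.04)&(abs(P[...,1]+.172)<.02)&(P[...,2]>.0)&(P[...,2]<.06)
print(np.round(np.percentile(P[m][:,2],[10,50,90]),4))
go(.6205,-.172,.018,-96.4)"
```

```text
[0.0285 0.0293 0.0301]
t 24.5 pos [ 0.6207 -0.1734  0.0195] rpy [-1.57  -0.    -1.683] w 0.0594 F [-0.2 -0.5 -1.6] SHIFT [-0.13  0.15 -0.03] TURN -0.001 dist 0.2
```

Request:
jog_arm(targets=[[5.5, [-0.1, 0.1, 0], 0], [5.5, [-0.1, 0.2, 0], 0], [5.5, [-0.1, 0.2, 0], 0]])

```text
time_s: 24.8
ee_pos: [0.6208, -0.1722, 0.0175]
eef_rot: [-1.57, 0.0, -1.683]
force: [-0.7, 0.2, 3.5]
grip_width: 0.0597
```

Request:
jog_arm(targets=[[6.2, [0, 0, 0], 0], [6.6, [0, 0, 0], 0], [7.2, [0, 0, 0], 0], [8, [0, 0, 0], 0], [8.5, [0, 0, 0], 0], [8.5, [0, 0, 0], 0], [8.5, [0, -2, 0], 0], [8.5, [0, -6, 0], 0], [8.5, [0, -10, 0], 0], [9.4, [0, -14, 0], 0]])

```text
time_s: 25.8
ee_pos: [0.6204, -0.1722, 0.1588]
eef_rot: [-1.571, 0.0, -1.683]
force: [0.0, 0.1, 0.1]
grip_width: 0.0901
```

```bash
python3 -c "
from h import *
c,P=wrist('w19')
comps(P,.009,.04,(.53,.72,-.25,-.09),None,60)
comps(P,.02,.04,(.53,.72,-.25,-.09),None,60)
go(.430,-.144,.16,-94.8)"
```

```text
[  225   130   100   132 10035] h0.0291 rect [ 621. -172.] [100.7 142.7] 83.6 circ [ 621.  -171.3] 86.4
[ 243  150   64  103 6073] h0.0297 rect [ 621.  -171.7] [ 63.1 105.3] 83.7 circ [ 621.8 -171.7] 54.5
t 25.85 pos [ 0.6226 -0.1729  0.1664] rpy [-1.562 -0.002 -1.683] w 0.0924 F [ 1.6 -0.3  6.6] SHIFT [ -0.72   0.46 -19.47] TURN -0.028 dist 19.5
```

The tin sits centred and aligned, with its top at 29.7 mm (30 expected). On to the carton.

Request:
jog_arm(targets=[[9.4, [0, 0, -1.5], 0], [9.4, [-0.2, 0, -4.5], -0.03], [9.4, [-0.3, 0, -8.5], -0.03], [9.4, [-0.5, 0, -12.5], -0.03], [9.4, [-0.6, 0, -16], -0.03], [9.4, [-0.7, 0, -18.5], -0.03], [9.4, [-0.7, 0, -19.5], -0.03], [9.4, [-0.7, 0, -19.5], -0.03], [9.4, [-0.7, 0, -19.5], -0.03]])

```text
time_s: 26.75
ee_pos: [0.4286, -0.1438, 0.1573]
eef_rot: [-1.57, -0.0, -1.653]
force: [1.2, -0.5, 0.3]
grip_width: 0.0938
```

```bash
python3 -c "
from h import *
c,P=wrist('w20')
comps(P,.05,.08,(.3,.52,-.25,-.05),.006,60)
comps(P,.009,.018,(.3,.53,-.08,.1),None,60)
go(.430,-.145,.03,-94.8)"
```

```text
[  237   134    79   145 10947] h0.0635 rect [ 430.7 -145.1] [ 68.5 135.3] 85.5 circ [ 430.8 -144.8] 74.4
[  92  133  101  153 3040] h0.0131 rect [422.8   4.1] [107.3 174.2] 88.7 circ [423.6   4. ] 100.6
t 26.8 pos [ 0.4286 -0.1437  0.1572] rpy [-1.57  -0.    -1.653] w 0.0939 F [ 0.8 -0.5  0.2] SHIFT [ 0.11 12.72  0.15] TURN 0.002 dist 12.7
```

View pics/w20.png

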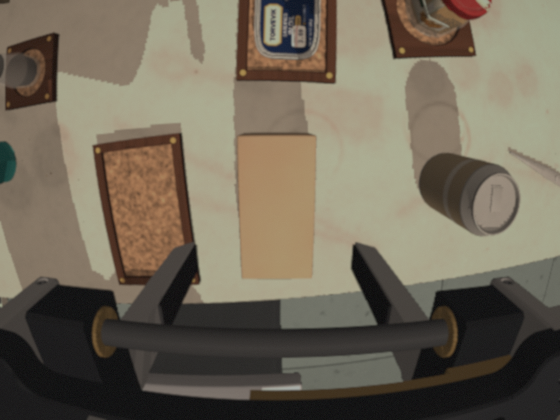

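The view shows the carton at (277,205) between the jaws, its tray at (147,208), the can at (468,195), and the tin and jar seated above. Descending.

Request:
jog_arm(targets=[[9.4, [0.1, 3, 0.2], 0], [9.4, [0.1, 6.5, 0.2], 0], [9.4, [0.1, 10, 0.2], 0], [9.4, [0.1, 12.3, 0.2], 0], [9.4, [0.1, 13.2, 0.2], 0], [9.4, [0.1, 13.2, 0.2], 0], [6, [0.1, 13.2, 0.2], 0], [6, [0.1, 13.2, 0.2], 0], [6, [0.1, 13.2, 0.2], 0], [6, [0.1, 13.2, 0.2], 0]], grip_force=25)

```text
time_s: 27.8
ee_pos: [0.43, -0.1449, 0.0259]
eef_rot: [-1.569, -0.001, -1.653]
force: [-1.0, -0.1, 5.2]
grip_width: 0.0676
```

Request:
jog_arm(targets=[[6, [0, 0, 0], 0], [6, [0, 0, 0], 0], [6, [0, 0, 0], 0], [6, [0, -0.5, 0], 0], [6, [0, -1.5, 0], 0], [6, [0, -3, 0], 0], [6, [0, -5, 0], 0], [6, [0, -6, 0], 0], [6, [0, -6, 0], 0]])

```text
time_s: 28.7
ee_pos: [0.4302, -0.1449, 0.0866]
eef_rot: [-1.568, -0.001, -1.653]
force: [0.5, -0.7, -2.2]
grip_width: 0.0678
```

```bash
python3 -c "
from h import *
c,P=wrist('w21')
comps(P,.10,.135,(.3,.52,-.25,-.05),.006,60)
go(.4225,.0042,.085,-91.3)"
```

```text
[  178   146   193   182 26309] h0.1243 rect [ 450.7 -146. ] [92.2 96.2] 84.8 circ [ 450.1 -146.4] 58.4
[ 218  357  114   21 2188] h0.1239 rect [ 373.3 -139.6] [67.8 18.9] 84.0 circ [ 372.7 -139.4] 34.3
t 28.75 pos [ 0.4297 -0.1447  0.0855] rpy [-1.57  -0.    -1.653] w 0.068 F [ 0.2  0.5 -2.3] SHIFT [-14.78   0.04  -1.94] TURN -0.06 dist 14.9
```

Request:
jog_arm(targets=[[6, [-2, 0, -0.3], -0.02], [6, [-5, 0, -0.7], -0.04], [6, [-8.5, 0, -1.2], -0.061], [6, [-11.5, 0, -1.6], -0.061], [6, [-13.8, 0, -1.9], -0.061], [6, [-14.8, 0, -2], -0.061], [6, [-14.8, 0, -2], -0.061], [6, [-14.8, 0, -2], -0.061]])

```text
time_s: 29.55
ee_pos: [0.4217, 0.0039, 0.0848]
eef_rot: [-1.571, -0.0, -1.592]
force: [0.3, -0.1, -2.4]
grip_width: 0.0681
```

```bash
python3 -c "
from h import *
c,P=wrist('w22')
comps(P,.009,.018,(.3,.53,-.08,.1),None,60)
m=(abs(P[...,0]-.44)<.04)&(abs(P[...,1]-.004)<.03)&(P[...,2]>.08)&(P[...,2]<.13);q=P[m]
A=np.c_[q[:,:2]-[.422,.004],np.ones(len(q))];print('plane',np.round(np.linalg.lstsq(A,q[:,2],rcond=None)[0],4))
go(.4217,.0042,.03,-91.2)"
```

```text
[ 208  113  135   35 2211] h0.0131 rect [496.1   2.3] [106.3  26.5] 88.7 circ [496.    2.3] 54.2
plane [-0.0015  0.0008  0.1213]
t 29.6 pos [0.4217 0.0037 0.0849] rpy [-1.571 -0.    -1.593] w 0.0677 F [-0.2 -0.4 -2.3] SHIFT [-0.05  5.49 -0.  ] TURN -0.001 dist 5.5
```

View pics/w22.png

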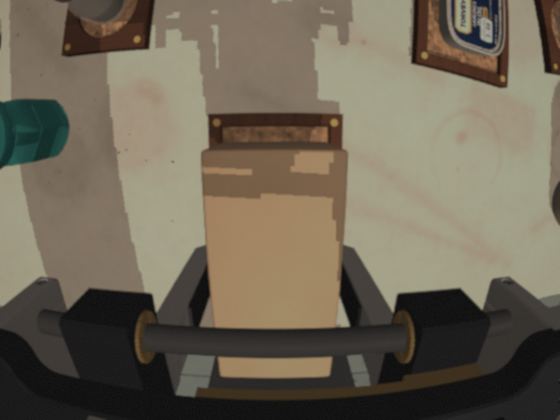

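The view shows the carton (275,260) level and aligned with its tray, whose far rim is at (275,118). Lowering.

Request:
jog_arm(targets=[[6, [0, 1.5, 0.05], 0], [6, [0, 3, 0.05], 0], [6, [0, 4.2, 0.05], 0], [6, [0, 4.8, 0.05], 0], [6, [0, 5.1, 0.05], 0], [6, [0, 5.3, 0.05], 0], [6, [0, 5.4, 0.05], 0], [6, [0, 5.4, 0.05], 0]])

```text
time_s: 30.4
ee_pos: [0.4225, 0.0042, 0.0319]
eef_rot: [-1.57, -0.0, -1.592]
force: [-4.1, -1.0, 5.0]
grip_width: 0.0679
```

```bash
python3 -c "
from h import *
c,P=wrist('w23')
m=(abs(P[...,0]-.44)<.04)&(abs(P[...,1]-.004)<.03)&(P[...,2]>.03)&(P[...,2]<.13);q=P[m]
A=np.c_[q[:,:2]-[.422,.004],np.ones(len(q))];print('plane',np.round(np.linalg.lstsq(A,q[:,2],rcond=None)[0],4))
go(.422,.0042,.0316,-91.2)"
```

```text
plane [0.0002 0.0004 0.0684]
t 30.45 pos [0.4225 0.0042 0.0319] rpy [-1.57  -0.    -1.592] w 0.0678 F [-3.8 -1.9  6. ] SHIFT [-0.    0.03 -0.05] TURN -0.0 dist 0.1
```

Contact made, with the top at 68.4 mm and level (68 expected). Releasing and retreating upward.

Request:
jog_arm(targets=[[7.1, [0, 0, 0], 0], [7.6, [0, 0, 0], 0], [8.4, [0, 0, 0], 0], [8.8, [0, 0, 0], 0], [8.8, [0, 0, 0], 0], [8.8, [0, 0, 0], 0], [8.8, [0, -2, 0], 0], [8.8, [0, -6, 0], 0], [8.8, [0, -10, 0], 0], [8.8, [0, -14, 0], 0]])

```text
time_s: 31.45
ee_pos: [0.4219, 0.0045, 0.1728]
eef_rot: [-1.571, 0.0, -1.592]
force: [-0.6, -0.2, -0.6]
grip_width: 0.0878
```

Request:
jog_arm(targets=[[9, [0, -4, 0], 0], [9, [3, -6, 0], 0], [9, [7.5, -6, 0], 0], [9, [12, -6, 0], 0], [9, [16.5, -6, 0], 0], [9, [21, -6, 0], 0], [9, [25.5, -6, -1], 0], [9, [30, -6, -2], 0], [9, [33, -6, -3], 0], [9, [33, -6, -3], 0]])

```text
time_s: 32.45
ee_pos: [0.3839, -0.3276, 0.2307]
eef_rot: [-1.572, 0.0, -1.596]
force: [-0.0, -0.1, -0.0]
grip_width: 0.0902
```

Run:
```python
from h import *
from station import optics
go(.42,-.3,.2,-90)
c=optics.camera('top');P=cloud(c);cv2.imwrite('pics/top9.png',cv2.cvtColor(c['img'],cv2.COLOR_RGB2BGR)[:320,100:460])
print('carton');comps(P,.05,.08,(.3,.53,-.06,.08),.006,60)
print('ctray');comps(P,.009,.02,(.3,.53,-.06,.08),None,60)
print('tin');comps(P,.021,.05,(.53,.72,-.25,-.09),None,60)
print('jar');comps(P,.06,.12,(.55,.7,-.42,-.27),.01,60)
print('shaker');comps(P,.06,.12,(.55,.7,.08,.2),.02,60)
print('can,bell,turq');comps(P,.08,.14,(.38,.5,-.40,-.28),.006,60);comps(P,.03,.08,(.55,.7,.27,.4),None,60);comps(P,.06,.12,(.45,.56,.16,.28),.006,60)
```

```text
t 32.45 pos [ 0.3839 -0.3276  0.2307] rpy [-1.572  0.    -1.596] w 0.0902 F [-0.  -0.1 -0. ] SHIFT [-2.85  3.06  3.55] TURN -0.025 dist 5.5
carton
[ 256  219   32   61 1820] h0.0719 rect [421.4   4.4] [ 67.9 134.9] 89.0 circ [421.9   4.3] 73.7
ctray
[248 213  48  75 922] h0.0158 rect [421.2   3.5] [106.1 173.1] 88.9 circ [421.7   4.1] 100.2
tin
[ 333  146   28   44 1063] h0.0316 rect [ 619.1 -171.7] [ 63.  105.3] 84.6 circ [ 619.6 -171. ] 54.6
jar
[405 149  29  28 580] h0.0952 rect [ 625.8 -329.5] [54.9 54.1] 19.2 circ [ 626.5 -329.7] 28.3
shaker
[204 153  17  18 223] h0.0964 rect [616.4 144.2] [32.7 31.9] 2.5 circ [616.7 144.5] 16.9
can,bell,turq
[409 231  33  30 539] h0.1151 rect [ 441.  -330.6] [45. 57.] 31.7 circ [ 434.1 -333.3] 29.8
[121 151  29  28 611] h0.0484 rect [616.  328.1] [63.5 66. ] 46.3 circ [616.5 328.9] 33.7
[162 194  28  26 547] h0.0894 rect [512.  222.5] [53.9 53.2] 5.0 circ [512.1 222.6] 27.8
```

View pics/top9.png

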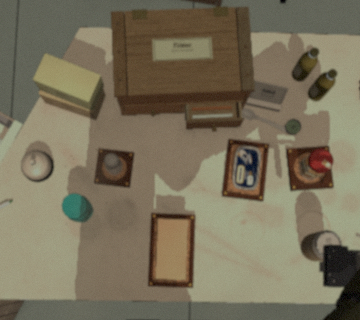

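The final top view (cropped) shows the shaker (112,165), tin (246,167), jar (315,165) and carton (172,250) in their trays. The bell, turquoise jar and can are where they were. Handing in.

```bash
python3 -c "
from station import ctrl
print(ctrl.hand_in())"
```

```text
the job is handed in; nothing more can be done
None
```

I put the shaker, jar, tin and carton into their own trays, in that order. I kept the shaker and jar upright all the way, and handed in at about 32.5 s.

**Final check (top camera):** each item is within about 2 mm of the centre of its recess. All four tops are about 6 mm higher than they stood on the counter, so each rests on its recess floor. The can, bell and turquoise look-alike measured unmoved to within about 2 mm; the gripper partly hid the can in the last picture.

**What went wrong or disagreed:**
- **Fingertip height:** the real fingertips measured about 3 mm above the reported TCP, not 19 mm ahead of it as stated.
- **Shaker and jar grips:** because of this, I held the shaker by its 34 mm top and probably the jar near its lid, both above the 40–60 mm band asked for. Neither slipped.
- **Tin:** the first two tries closed above its lid without moving it. I then measured the fingertip height, and the third grip held.

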